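Flip open the tea caddy

ROBOT

A 6-joint arm with a two-finger parallel gripper is mounted at the origin on a cart in front of the work surface, level with it; the furniture and walls round the work are solid. World frame = base frame: x ahead of the robot, y to its left, z up, the work surface at z = 0. Lengths are in mm, angles in degrees, forces in N, time in s.
With the tool pointing down it reaches from about 300 to 750 mm from the base axis. Payload 8.5 kg.
Tool frame: the origin (TCP) lies midway between the tips of the shut fingers; the grasp point (between the pads) lies 19 mm behind it; z points along the fingers, y is the line along which they close (so a half turn about z gives the same grasp; the last joint's range is limited). The gripper opens to 88 mm and grips with 3 to 60 N. Pads are 18 mm wide; open, the fingers measure 123 mm over their backs; the gripper's body (75 mm by 187 mm) begins 45 mm behind the grasp point.
Start: joints at [-85.331, 21.807, 74.336, -0, 83.858, -12.336], TCP at [160.848, -525.936, 238.748] pointing down, gripper open.
Joint ranges: [-178.18, 178.18], [-50.72, 133.34], [12.68, 142.11], [-81.47, 261.47], [9.98, 163.14], [-165.26, 165.26]. Speed limits (degrees/s): [136.94, 136.94, 180, 180, 180, 180].

INTERFACE

Orientations are given as a 3x3 rotation matrix whose columns are the frame's x, y, z axes.
In Python, from cell import state, imaging, workorder gives the robot as it stands.
- The arm moves only by the tool drive_tool, never from a script. Its argument "targets" is a list of rows, each a list of 6 numbers: the shift along the tool's x, y, z normalised to -1 to 1, where 1 is 0.075 m, then the turn, a rotation vector about the tool's x, y, z normalised to -1 to 1, where 1 is 45 degrees. A call has 1 to 10 rows; each row shifts and turns the commanded pose from where the row before left it, along the tool's axes as they then stand; what a row does not reach is not made up. A row lasts 1/8 s, in which the tool goes at most 62.5 mm and 10.7 degrees, less where a joint would pass 70% of its speed; a pose out of reach is approached as far as the arm can. A call with a number of a shift or a turn outside -1 to 1 is refused whole. A call with a gripper value outside its range is refused whole. "grip" is the opening, from -1 (shut) to 1 (fully open), set as the call begins (left out, the last holds). The fingers move at their own pace and stop on an object; the grip force is fixed at half the most. Time passes only in rows, so rows that do not move let the fingers close. It gives the time, the measured TCP pose, the force, the opening and the grip force at its end, in the units of the state.
- state(): the state, without advancing time (a new reading comes with each control period).
- imaging.grab_frame(name): name is "side" or "top" or "wrist"; returns a dict with "image" (420x560x3 uint8, blue, green, red), "fx", "fy", "cx", "cy" (pixels), "k1" (the pictures are not rectified: a ray, as slopes to the right and down, at radius r is drawn at 1 + k1 r^2 times it, then the intrinsics apply), "rvec" (rotation vector, rad) and "tvec" (3), from world to camera coordinates, as OpenCV has them. Camera axes: x right, y down, z forward; pixel columns grow to the right and rows downward; lengths in mm; the calibration is good to about 2 mm. A picture is of the moment at which its call begins. There is no depth.
- workorder.job_done(): hands the job in; it is judged then, once.
Trained networks look in a picture, given as the dict that the camera call returned (one of the last four; its "shot" number tells which), for a name from the list of things; names that differ only in an ending like _2 or _b are one class to them, and where a whole thing is asked for, a point or a joint stands for the part that bears it (a point fixed in the world has none). Each returns a list of dicts, best first, with "p" (0 to 1); they miss things now and then, are a little off and sometimes report something else, mostly with a low value. They report only what shows in the picture. A call takes as long as a camera call. They do not tell look-alikes from the thing itself.
- imaging.recognise(picture, label): "box" ([left, top, width, height] in pixels, round what is visible of it).
- imaging.outline_of(picture, label): "pixels" (420x560 bool, what is visible of it) and "box" ([left, top, width, height] in pixels, round what is visible of it).
- imaging.landmark_of(picture, label): "centre" ([column, row] in pixels: a listed point, or the origin of a listed thing).
The state is a dict: "clock": time; "joints": joint angles; "joint_vel": joint speeds; "joint_torque": joint torques, N m; "eef_pos": TCP position; "orientation": TCP orientation; "contact_force": force on the tool from outside, world axes, zero at the start; "wrist_torque": the same for the moment, N m; "width": finger opening in mm; "finger_force": force on a finger pad.
Only numpy, scipy, OpenCV 4.12 (cv2) and the standard library are available. Lean on these libraries where they do the work, as an engineer would, in place of code of your own. Each camera call takes 0.05 s, during which the arm holds its last target. There are 200 camera calls.

TASK

Nothing is to be grasped or picked up here; use the fingertips only. First push the green tin that stands in front of the tea caddy along the worktop to the left, as the robot sees it, until it is wholly past the caddy's left side, still standing. Then reach under the lip of the caddy's hinged wooden lid with a fingertip and swing the lid up and over past upright, without flinging it, so that it falls back on its stop and stays open by itself; leave everything else where it stands.

Things in the scene. Friction and masses are not known exactly. Their poses are not given: they have to be found in the camera images.
- caddy: Tea caddy: dark green box 110 mm deep (x) by 150 mm wide (y), rim 80 mm high, with a small blank label on the front and sachets inside; fixed to the worktop. Origin at the centre of its underside on the worktop; own -x is the front, which faces the robot, +y its left side as seen from the robot, +z up. Walls 6 mm.
- caddy_hinge (a point): Middle of the lid's hinge line, on the caddy's rear rim: 55 mm behind the caddy's centre, 80 mm above the worktop. The hinge line runs along the caddy's y axis.
- lip (a point): Middle of the lower front edge of the lid's lip, moving with the lid, 134 mm from the hinge line. Shut, the light wooden lid (8 mm thick, 154 mm wide) lies on the rim from 80 to 88 mm above the worktop, and its lip, 110 mm wide, overhangs the caddy's front wall by 24 mm with free space below, so a finger sloping forward and down can get under it.
- lid (a joint): Angle of the lid: 0 shut, 1.57 upright, 1.95 resting on its stop, fallen back behind upright. The lid weighs 140 g, its hinge is lightly damped; it falls shut if let go before upright and falls open, slowly, once past it.
- tin: Green and cream food tin with a bare metal top, a cylinder 57 mm in diameter and 72 mm high, about 180 g, standing loose on the worktop in front of the lip, 115 to 135 mm before the caddy's centre. Origin at the centre of its underside, z up.
- spice_jar: Spice jar with a green cap, 46 mm in diameter, 106 mm high, standing loose to the left of the caddy, about 0.18 m from its centre. Leave alone. Origin at the centre of its underside.
- mug: Striped mug, 86 mm in diameter, 120 mm with handle, 90 mm high, loose, far to the left. Leave alone. Origin under its centre.
- mill: Wooden pepper mill, 58 mm in diameter, 165 mm high, loose, far to the left. Leave alone. Origin under its centre.
- jar: Jar with a red cap, 64 mm in diameter, 97 mm high, loose, far to the left. Leave alone. Origin under its centre.
Mind the look-alikes: they are no part of the job. What is shaped like the tin but blue or yellow is not meant.

How it is judged:
By the outcome, as a careful person would: the job done as asked, in the order asked, and still so for the second after the job is handed in, with the robot touching nothing.
It also fails if it takes over 58 s, if anything falls off the work surface, if the arm or the gripper's body presses on something with over 40 N, if the wrist force passes 120 N, or if a joint passes its speed limit or range.

## Working session

There is one attempt and no reset: what is moved stays moved. The work goes in short steps, Python scripts to look and compute and a tool call to move; the robot and the scene stay as the last step left them, time stands still between calls to the robot, and variables do not carry over. Pictures are saved under pics/ and viewed, at most 10 in all, crops included, and the job is handed in when it is done.

Besides the shell and the picture viewer there is one more tool, called after "Emit:" by a JSON object that holds its "fn" and its "kwargs", one argument or row to a line. drive_tool: Moves the arm, as the interface text tells. Scaled input: -1 to 1 covers 0.075 m each way for a shift and 45 degrees each way for a turn. Its arguments: {"type":"object","properties":{"targets":{"type":"array"},"grip":{"type":"number"}},"required":["targets"]}

```bash
mkdir -p pics; ls; cat > h.py <<'E'
import numpy as np, cv2
from cell import state, imaging, workorder
def cam(f):
    R=cv2.Rodrigues(np.array(f["rvec"],float))[0]; t=np.array(f["tvec"],float).ravel(); return R,t
def ray(f,uv):
    R,t=cam(f); x=(uv[0]-f["cx"])/f["fx"]; y=(uv[1]-f["cy"])/f["fy"]
    rd=np.hypot(x,y); r=rd
    for _ in range(20): r=rd/(1+f["k1"]*r*r)
    s=r/rd if rd>0 else 1
    return -R.T@t, R.T@np.array([x*s,y*s,1])
def onz(f,uv,z):
    o,d=ray(f,uv); return o+d*(z-o[2])/d[2]
def proj(f,P):
    R,t=cam(f); p=R@np.array(P,float)+t; a,b=p[:2]/p[2]; k=1+f["k1"]*(a*a+b*b)
    return np.array([a*k*f["fx"]+f["cx"],b*k*f["fy"]+f["cy"]])
E
python3 - <<'E'
from h import *
np.set_printoptions(precision=1,suppress=True)
ims=[]
for n in ["side","top"]:
    f=imaging.grab_frame(n); cv2.imwrite(f"pics/{n}0.png",f["image"])
    print(n,"cam",-cam(f)[0].T@cam(f)[1])
    for l,z in [("caddy",0),("caddy_hinge",80),("lip",80),("tin",0),("spice_jar",0),("mug",0),("mill",0),("jar",0)]:
        for r in imaging.landmark_of(f,l)[:4]: print(l,round(r["p"],2),np.array(r["centre"]),onz(f,r["centre"],z))
print(state()["clock"])
E
```

```text
pics
side cam [ 632.2 -976.2  705.3]
caddy_hinge 0.96 [298.5 266.3] [ 621.8 -135.    80. ]
lip 0.75 [240.3 260.3] [ 488.3 -122.    80. ]
tin 0.68 [198.5 335.1] [ 418.7 -285.7    0. ]
tin 0.62 [218.1 294.3] [ 436.6 -151.     0. ]
tin 0.61 [245.2 338.8] [ 518.1 -287.9   -0. ]
spice_jar 0.68 [300.5 251. ] [623.7  40.8   0. ]
mug 0.81 [263.4 199.4] [497.8 320.4   0. ]
mill 0.58 [283.3 180.7] [553.3 460.1   0. ]
jar 0.71 [310.9 204.7] [649.4 296.4   0. ]
top cam [ 399.    91.9 1279.6]
caddy 0.64 [348.5 208.3] [ 565.7 -129.3    0. ]
caddy_hinge 0.96 [357.9 184.9] [ 618.4 -141.1   80. ]
lip 0.92 [351.9 232.4] [ 491.7 -124.3   80. ]
tin 0.96 [351.6 256.9] [ 429.5 -137.7    0. ]
tin 0.96 [402.9 259.8] [ 422.8 -283.1    0. ]
tin 0.82 [407.  229.8] [ 507.3 -296.1    0. ]
spice_jar 0.62 [288.7 185.1] [628.8  39.8   0. ]
mug 0.87 [186.9 229.8] [498.  322.2   0. ]
mug 0.41 [134.9 206.9] [560.  472.4   0. ]
mug 0.23 [353.8 255.7] [ 432.9 -143.9    0. ]
mill 0.81 [136.6 207.7] [557.8 467.4   0. ]
jar 0.83 [200.9 175. ] [653.8 288.3   0. ]
0.9
```

```bash
python3 - <<'E'
import cv2
a=cv2.imread("pics/side0.png")[150:400,120:400];b=cv2.imread("pics/top0.png")[130:330,240:440]
cv2.imwrite("pics/a.png",cv2.hconcat([cv2.resize(a,(448,400),interpolation=cv2.INTER_CUBIC),cv2.resize(b,(350,400)[::1] and (350,350),interpolation=cv2.INTER_CUBIC).copy() if 0 else cv2.copyMakeBorder(cv2.resize(b,(350,350),interpolation=cv2.INTER_CUBIC),0,50,0,0,cv2.BORDER_CONSTANT)]))
E
```

```text
(no output)
```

View pics/top0.png

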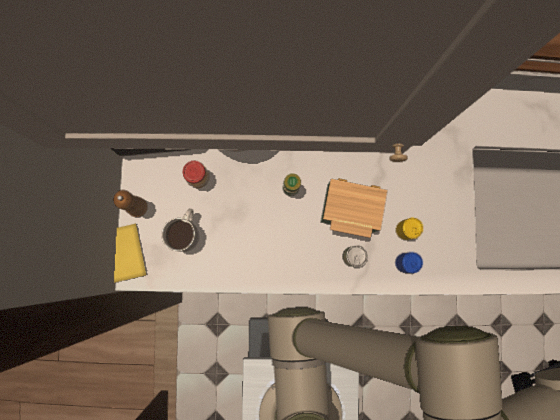

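View pics/a.png

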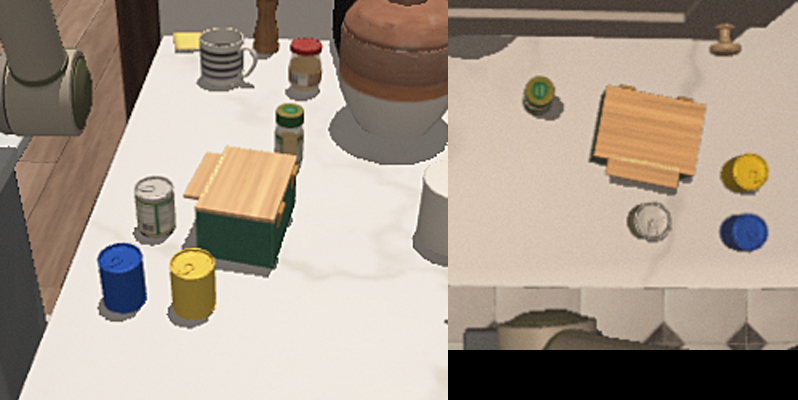

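The pictures show three tin-shaped things: blue at top-view (411,263), yellow at (412,229), and a green/cream one with a metal top at (356,257), which is at about (200,279) in the side view. The green/cream one fits, since it stands in front of the lip at (352,232), and the enlarged crop confirms its green/cream label.

```bash
cat >> h.py <<'E'
from scipy.optimize import least_squares
from scipy.spatial.transform import Rotation as Ro
def cylbox(f,x,y,r=28.5,h=72):
    a=np.linspace(0,2*np.pi,48); P=np.array([proj(f,[x+r*np.cos(t),y+r*np.sin(t),z]) for t in a for z in (0,h)])
    return np.r_[P.min(0),P.max(0)]
def tinfit(fs,guess):
    obs=[]
    for f in fs:
        c=[r["box"] for r in imaging.recognise(f,"tin")]
        g=cylbox(f,*guess)
        c=[np.array([b[0],b[1],b[0]+b[2],b[1]+b[3]]) for b in c]
        obs.append(min(c,key=lambda b:np.abs(b-g).sum()))
    s=least_squares(lambda p:np.concatenate([cylbox(f,*p)-o for f,o in zip(fs,obs)]),guess)
    return s.x,s.fun
H=np.array([619.5,-138.,80]); YAW=np.deg2rad(-6.6)
EX=np.array([np.cos(YAW),np.sin(YAW),0]); EY=np.array([-np.sin(YAW),np.cos(YAW),0]); C=H-55*EX-[0,0,80]
def W(x,y,z): return C+x*EX+y*EY+np.array([0,0,z])
def own(p): d=np.array(p)-C; return np.array([d@EX,d@EY,d[2]])
def delta(P0,R0,P1,R1): # tool-frame shift and rotvec in units
    return R0.T@(P1-P0)/75, Ro.from_matrix(R0.T@R1).as_rotvec(degrees=True)/45
E
python3 - <<'E'
from h import *
np.set_printoptions(precision=2,suppress=True)
fs=[imaging.grab_frame(n) for n in("side","top")]
p,r=tinfit(fs,[432,-145]); print(p,r,own([*p,0]))
print(own([421,-283,0]),own([507,-296,0]),own([626,40,0]),"edge",onz(fs[1],[356,291],0))
o=[imaging.outline_of(fs[1],"lid")[0]]
print(cv2.boxPoints(cv2.minAreaRect(np.argwhere(o[0]["pixels"])[:,::-1].astype(np.float32))))
im=fs[1]["image"].copy()
for x,y,z in [(-55,77,88),(-55,-77,88),(55,77,88),(55,-77,88),(-79,55,88),(-79,-55,88)]:
    q=proj(fs[1],W(x,y,z)); print(q); cv2.circle(im,tuple(int(v) for v in q.round()),1,(0,0,255),-1)
cv2.imwrite("pics/b.png",cv2.resize(im[150:300,270:430],(800,600)[:1]+(600,) if 0 else (640,600),interpolation=cv2.INTER_CUBIC))
s=state();print(s["orientation"],s["eef_pos"],s["width"])
E
```

```text
[ 435.82 -140.02] [-1.29 -1.99 -1.61 -2.5   1.07 -1.03  1.65 -2.61] [-127.23  -23.12    0.  ]
[-125.52 -166.85    0.  ] [ -38.59 -169.88    0.  ] [ 41.   177.57   0.  ] edge [ 335.41 -150.      0.  ]
[[319.49 230.08]
 [328.41 176.57]
 [388.08 186.51]
 [379.16 240.03]]
[323.68 221.28]
[381.75 228.88]
[328.52 180.08]
[385.9 187.8]
[330.97 231.48]
[372.55 236.89]
[[ 0.96  0.29 -0.  ]
 [ 0.29 -0.96 -0.  ]
 [-0.   -0.   -1.  ]] [ 160.85 -525.93  238.75] 88.31453946448113
```

View pics/b.png

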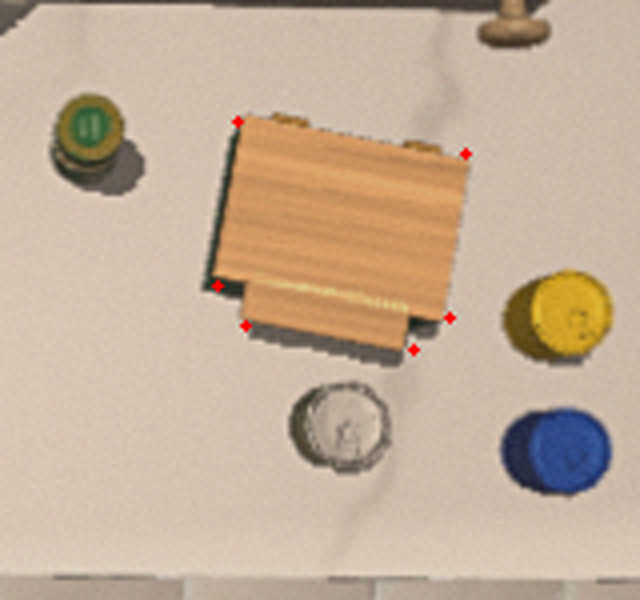

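View pics/side0.png

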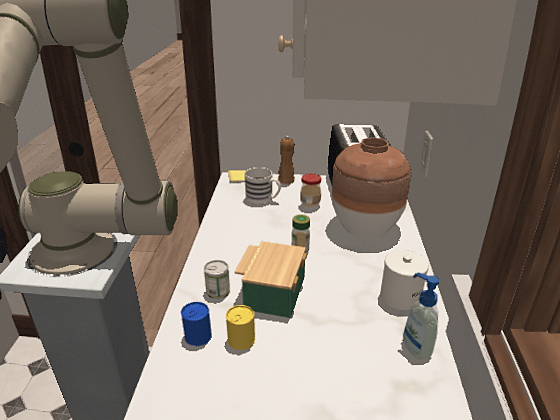

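```bash
sed -i 's/deg2rad(-6.6)/deg2rad(-8.3)/' h.py; cat >> h.py <<'E'
RP=np.array([EY,EX,[0,0,-1]]).T
def go(P1,R1):
    s=state(); P0=np.array(s["eef_pos"]);R0=np.array(s["orientation"])
    a,b=delta(P0,R0,P1,R1); print(round(s["clock"],2),"shift",a.round(3),"rot",b.round(3),"own",own(P0).round(1)); return a,b
E
python3 - <<'E'
from h import *
print(own([435.8,-140,0]), own([421,-283,0]),own([626,40,0]),W(-125,-80,150))
a,b=go(W(-124,-82,150),RP)
# rows: rotate+shift evenly, expressed in moving tool frame
s=state(); P0=np.array(s["eef_pos"]);R0=np.array(s["orientation"]);n=10
P1=W(-124,-82,150)
rv=Ro.from_matrix(R0.T@RP).as_rotvec()
for i in range(n):
    R=R0@Ro.from_rotvec(rv*i/n).as_matrix(); print((R.T@(P1-P0)/n/75).round(3),(rv/n/np.pi*4).round(3))
E
```

```text
[-126.48717505  -28.4972857     0.        ] [-120.48921999 -172.13594531    0.        ] [ 35.73651385 177.07390576   0.        ] [ 429.83686189 -191.17794695  150.        ]
1.15 shift [ 4.736 -3.189  1.183] rot [-0.     0.    -1.438] own [-342.8 -450.1  238.7]
[ 0.474 -0.319  0.118] [-0.     0.    -0.144]
[ 0.506 -0.264  0.118] [-0.     0.    -0.144]
[ 0.533 -0.205  0.118] [-0.     0.    -0.144]
[ 0.553 -0.143  0.118] [-0.     0.    -0.144]
[ 0.565 -0.08   0.118] [-0.     0.    -0.144]
[ 0.571 -0.016  0.118] [-0.     0.    -0.144]
[0.569 0.048 0.118] [-0.     0.    -0.144]
[0.56  0.112 0.118] [-0.     0.    -0.144]
[0.544 0.174 0.118] [-0.     0.    -0.144]
[0.521 0.235 0.118] [-0.     0.    -0.144]
```

Emit:
{"fn": "drive_tool", "kwargs": {
  "targets": [
    [0.474,-0.319,0.118,0,0,-0.144],
    [0.506,-0.264,0.118,0,0,-0.144],
    [0.533,-0.205,0.118,0,0,-0.144],
    [0.553,-0.143,0.118,0,0,-0.144],
    [0.565,-0.08,0.118,0,0,-0.144],
    [0.571,-0.016,0.118,0,0,-0.144],
    [0.569,0.048,0.118,0,0,-0.144],
    [0.56,0.112,0.118,0,0,-0.144],
    [0.544,0.174,0.118,0,0,-0.144],
    [0.521,0.235,0.118,0,0,-0.144]
  ],
  "grip": -0.09
}}

```text
clock: 2.4
eef_pos: [431.2, -191.9, 150.1]
orientation: [[0.139, 0.99, 0.0], [0.99, -0.139, -0.0], [-0.0, 0.0, -1.0]]
contact_force: [0.3, -0.6, -0.2]
width: 40.1
finger_force: 0.0
```

```bash
python3 - <<'E'
from h import *
go(W(-125,-82,36),RP)
f=imaging.grab_frame("side"); g=imaging.grab_frame("top")
try: print(tinfit([f],[435,-140]))
except Exception as e: print(e)
w=imaging.grab_frame("wrist"); cv2.imwrite("pics/w.png",w["image"])
for r in imaging.landmark_of(w,"tin"): print(r["p"],r["centre"],own(onz(w,r["centre"],0)))
for r in imaging.landmark_of(w,"lip"): print(r["p"],r["centre"],own(onz(w,r["centre"],80)))
print(go(W(-125,-82,36),RP),state()["width"],state()["joints"])
E
```

```text
2.4 shift [-0.019 -0.02   1.522] rot [0.001 0.    0.007] own [-123.6  -80.5  150.1]
(array([ 441.64759558, -145.44251976]), array([ 1.74680021, -0.401463  , -1.80937972,  0.48830101]))
0.79 [279.9, 303.3] [-123.61617369 -177.53875506    0.        ]
0.69 [275.5, 135.8] [-127.99435969  -26.98059794    0.        ]
0.67 [378.4, 291.0] [ -33.82692939 -164.79277734    0.        ]
0.93 [361.2, 93.4] [-77.72714553   0.66011407  80.        ]
2.7 shift [ 0.007 -0.008  1.527] rot [0.    0.001 0.   ] own [-124.4  -82.5  150.5]
(array([ 0.00704062, -0.00823825,  1.52661467]), array([0.00049425, 0.00060475, 0.00040105])) 40.236096541674875 [-3.86672000e+01  1.93244052e+01  9.45915089e+01 -1.33832782e-02
  6.60511372e+01 -3.03798183e+01]
```

View pics/w.png

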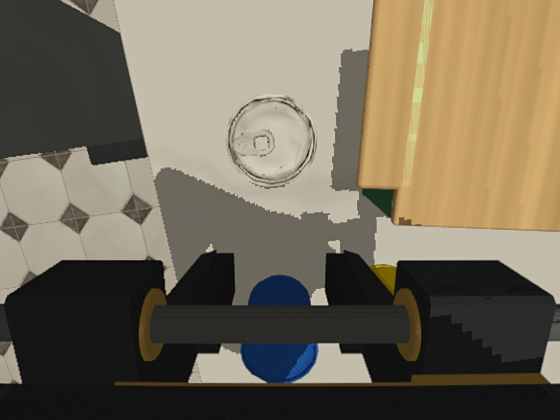

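The wrist picture shows the tin's bare top at (273,140), centred between the fingers at about 280. The lid is at the upper right with its front left edge at about column 365, and the blue can is behind, below the gripper at (280,330). The lip measures own (-78, 1, 80), as it should.

Emit:
{"fn": "drive_tool", "kwargs": {
  "targets": [
    [0,-0.025,0.3,0,0,0],
    [0,0,0.3,0,0,0],
    [0,0,0.3,0,0,0],
    [0,0,0.3,0,0,0],
    [0,0,0.2,0,0,0],
    [0,0,0.12,0,0,0],
    [0.05,0,0,0,0,0],
    [0.1,0,0,0,0,0],
    [0.1,0,0,0,0,0],
    [0.05,0,0,0,0,0]
  ]
}}

```text
clock: 3.95
eef_pos: [431.8, -169.8, 36.6]
orientation: [[0.142, 0.99, 0.0], [0.99, -0.142, -0.0], [-0.0, 0.0, -1.0]]
contact_force: [-1.3, -1.2, 1.0]
width: 40.1
finger_force: 0.7
```

Emit:
{"fn": "drive_tool", "kwargs": {
  "targets": [
    [0.05,0,0,0,0,0],
    [0.05,0,0,0,0,0],
    [0.08,0,0,0,0,0],
    [0.1,0,0,0,0,0],
    [0.1,0,0,0,0,0],
    [0.1,0,0,0,0,0],
    [0.1,0,0,0,0,0],
    [0.1,0,0,0,0,0],
    [0.1,0,0,0,0,0],
    [0.1,0,0,0,0,0]
  ]
}}

```text
clock: 5.2
eef_pos: [441.1, -104.6, 36.2]
orientation: [[0.142, 0.99, -0.0], [0.99, -0.142, 0.0], [0.0, -0.0, -1.0]]
contact_force: [0.8, -0.9, 0.5]
width: 39.9
finger_force: 0.9
```

```bash
python3 - <<'E'
from h import *
w=imaging.grab_frame("wrist"); cv2.imwrite("pics/w2.png",w["image"])
for r in imaging.landmark_of(w,"tin"): print(r["p"],r["centre"],own(onz(w,r["centre"],0)))
f=imaging.grab_frame("top")
for r in imaging.landmark_of(f,"tin"): print(r["p"],r["centre"],own(onz(f,r["centre"],0)))
go(W(-127,94,36),RP)
E
```

```text
0.9 [282.8, 189.1] [-125.20053315   38.39927902    0.        ]
0.66 [403.8, 231.7] [ -39.98981888 -164.18926347    0.        ]
0.65 [403.4, 260.0] [-119.0542641  -173.46562483    0.        ]
0.51 [331.2, 250.4] [-124.09638027   31.94874753    0.        ]
5.4 shift [ 1.16  -0.005  0.003] rot [-0.    -0.     0.003] own [-126.4    7.    36.2]
```

View pics/w2.png

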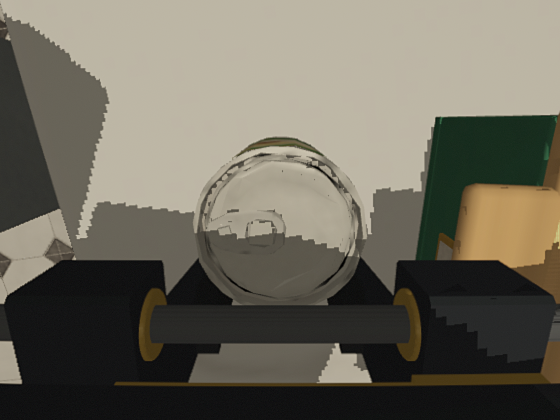

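The tin stands upright, centred between the fingers at (281,225). I'm pushing it on.

Emit:
{"fn": "drive_tool", "kwargs": {
  "targets": [
    [0.06,0,0,0,0,0],
    [0.12,0,0,0,0,0],
    [0.15,0,0,0,0,0],
    [0.15,0,0,0,0,0],
    [0.15,0,0,0,0,0],
    [0.15,0,0,0,0,0],
    [0.15,0,0,0,0,0],
    [0.14,0,0,0,0,0],
    [0.1,0,0,0,0,0],
    [0.05,0,0,0,0,0]
  ]
}}

```text
clock: 6.65
eef_pos: [454.1, -14.1, 36.2]
orientation: [[0.142, 0.99, -0.0], [0.99, -0.142, 0.0], [-0.0, -0.0, -1.0]]
contact_force: [0.2, -1.2, 0.5]
width: 40.4
finger_force: 0.8
```

Emit:
{"fn": "drive_tool", "kwargs": {
  "targets": [
    [0,0,0,0,0,0],
    [-0.05,0,0,0,0,0],
    [-0.15,0,0,0,0,0],
    [-0.3,0,0,0,0,0],
    [0,0,-0.3,0,0,0],
    [0,0,-0.5,0,0,0],
    [-0.2,0,-0.5,0,0,0],
    [0,0,0,0,0,0]
  ],
  "grip": -0.09
}}

```text
clock: 7.65
eef_pos: [447.5, -68.2, 135.8]
orientation: [[0.144, 0.99, 0.005], [0.99, -0.144, -0.002], [-0.002, 0.005, -1.0]]
contact_force: [0.5, 0.2, -0.3]
width: 40.5
finger_force: 0.0
```

```bash
python3 - <<'E'
from h import *
for n in ("wrist","top","side"):
    f=imaging.grab_frame(n)
    for r in imaging.landmark_of(f,"tin"): print(n,r["p"],r["centre"],own(onz(f,r["centre"],0)))
    cv2.imwrite(f"pics/{n}3.png",f["image"])
fs=[imaging.grab_frame("side")]
p,r=tinfit(fs,W(-127,128,0)[:2]); print(own([*p,0]),r)
# tilted approach pose: tool z = cos a*EX - sin a*Z, tool y = EX->? choose y horizontal
a=np.deg2rad(40); z=np.cos(a)*EX-np.sin(a)*np.array([0,0,1])
for sg in (1,-1):
    y=sg*EY; R=np.array([np.cross(y,z),y,z]).T
    print(sg); go(W(-125,-15,130),R)
print(state()["joints"])
E
```

```text
wrist 0.66 [281.7, 92.8] [-123.49230141  129.72218641    0.        ]
top 0.92 [297.2, 246.2] [-127.49937117  127.25864927    0.        ]
top 0.8 [405.4, 229.9] [ -34.21210255 -168.1003165     0.        ]
top 0.72 [403.6, 261.6] [-123.40037388 -174.62826989    0.        ]
side 0.77 [237.8, 254.8] [-124.46591636  124.59937009    0.        ]
side 0.71 [195.1, 331.4] [-133.30640688 -166.51687754    0.        ]
side 0.71 [241.3, 339.9] [ -30.74494407 -167.82308494    0.        ]
[-116.95368792  117.84142297    0.        ] [-1.67243538 -0.02048231  1.7260557  -0.10595113]
1
8.05 shift [-0.813  0.02   0.041] rot [-0.867 -0.87  -1.858] own [-126.6   46.   133.1]
-1
8.05 shift [-0.813  0.02   0.041] rot [-0.87   0.868  1.862] own [-126.6   46.   133.1]
[-2.35413748e+01  1.89149348e+01  9.89501330e+01  1.86676781e-03
  6.22173278e+01 -1.53631694e+01]
```

Tin stands at own y ≈ 125, so its near edge is about 20 mm past the caddy's left side. Next I turn and tilt the shut gripper for the lid.

Emit:
{"fn": "drive_tool", "kwargs": {
  "targets": [
    [0,0,-0.1,0,0,0.222],
    [0,0,-0.1,0,0,0.222],
    [0,0,-0.1,0,0,0.222],
    [0,0,0,0,0,0.222],
    [0,0,0,0,0,0.222],
    [0,0,0,0,0,0.222],
    [0,0,0,0,0,0.222],
    [0,0,0,0,0,0.222],
    [0,0,0,0,0,0.222],
    [-0.2,0.4,0,0,0,0]
  ],
  "grip": -1
}}

```text
clock: 9.3
eef_pos: [427.7, -93.5, 155.8]
orientation: [[0.99, -0.141, -0.0], [-0.141, -0.99, 0.0], [-0.0, -0.0, -1.0]]
contact_force: [0.2, -0.4, -0.1]
width: 0.2
finger_force: 0.0
```

Emit:
{"fn": "drive_tool", "kwargs": {
  "targets": [
    [0,0.4,0,0,0,0],
    [0,0,0,0,0.222,0],
    [0,0,0,0,0.222,0],
    [0,0,0,0,0.222,0],
    [0,0,0,0,0.222,0],
    [0,0,0,0,0.222,0],
    [0,0,0,0,0,0]
  ]
}}

```text
clock: 10.18
eef_pos: [427.5, -113.3, 153.9]
orientation: [[0.773, -0.106, 0.626], [-0.107, -0.994, -0.036], [0.625, -0.039, -0.779]]
contact_force: [0.2, 0.7, -0.4]
width: 0.6
finger_force: 0.0
```

```bash
cat >> h.py <<'E'
def RL(deg):
    a=np.deg2rad(deg); z=np.cos(a)*EX-np.sin(a)*np.array([0,0,1]); y=-EY
    return np.array([np.cross(y,z),y,z]).T
E
python3 - <<'E'
from h import *
go(W(-100,-15,70),RL(40)); s=state(); print(s["joints"],s["width"],s["contact_force"])
w=imaging.grab_frame("wrist"); cv2.imwrite("pics/w4.png",w["image"])
for r in imaging.landmark_of(w,"lip"): print(r["p"],r["centre"],own(onz(w,r["centre"],80)))
E
```

```text
10.18 shift [-0.299  0.22   1.184] rot [-0.07   0.251  0.   ] own [-138.6   -3.2  153.9]
[-44.90470125   8.18798955 124.32100588  58.22099097  29.29839554
   4.28231492] 0.5808472229108419 [ 0.17914539  0.68305291 -0.44876232]
0.92 [280.7, 210.5] [-75.72473495   1.99874648  80.        ]
```

```bash
cat > arm.py <<'E'
from h import *
def rz(a): return Ro.from_euler('z',a,degrees=True).as_matrix()
def ry(a): return Ro.from_euler('y',a,degrees=True).as_matrix()
def fk(q,p):
    h,L1,L2,d,b,a0,e=p
    R=rz(q[0]); P=np.array([0,0,h])+R@[a0,b,0]
    R=R@ry(q[1]); P=P+R@[0,0,L1]
    R=R@ry(q[2]); P=P+R@[e,0,L2]
    R=R@rz(q[3])@ry(q[4]); P=P+R@[0,0,d]
    return P,R@rz(q[5])
E
python3 - <<'E'
from arm import *
np.set_printoptions(precision=2,suppress=True)
s=state()
S=[([-85.331,21.807,74.336,0,83.858,-12.336],[160.848,-525.936,238.748]),
([-38.6672,19.32444,94.5915,-.0134,66.0511,-30.3798],W(-124.4,-82.5,150.5)),
([-23.5414,18.91493,98.950,.0019,62.2173,-15.3632],W(-126.6,46,133.1)),
(s["joints"],s["eef_pos"])]
f=lambda p:np.concatenate([fk(q,p)[0]-P for q,P in S])
r=least_squares(f,[300,350,350,250,100,0,0]); print(r.x,r.fun)
Rm=fk(s["joints"],r.x)[1]; print(Rm); print(np.array(s["orientation"])); print(Rm.T@np.array(s["orientation"]))
E
```

```text
[129.79 537.3  350.78 250.04 117.52  -0.06 102.91] [ 0.01 -0.   -0.    0.01  0.03 -0.   -0.01 -0.04  0.01  0.    0.   -0.  ]
[[ 0.11  0.77  0.63]
 [ 0.99 -0.11 -0.04]
 [ 0.04  0.63 -0.78]]
[[ 0.77 -0.11  0.63]
 [-0.11 -0.99 -0.04]
 [ 0.63 -0.04 -0.78]]
[[ 0. -1.  0.]
 [ 1.  0.  0.]
 [-0.  0.  1.]]
```

```bash
cat >> arm.py <<'E'
PA=np.array([129.79,537.3,350.78,250.04,117.52,-.06,102.91])
LO=np.array([-178,-50.7,12.7,-81.4,10,-165]);HI=np.array([178,133,142,261,163,165])
def ik(P,R,q0,full=False):
    def f(q):
        p,r=fk(q,PA); return np.r_[(p-P)/5,Ro.from_matrix(R.T@r@rz(90)).as_rotvec()*40]
    return least_squares(f,np.clip(q0,LO+.01,HI-.01),bounds=(LO,HI))
def RT(t,yaw=0):
    return Ro.from_rotvec([0,0,np.deg2rad(yaw)]).as_matrix()@RL(t)
E
python3 - <<'E'
from arm import *
np.set_printoptions(precision=1,suppress=True,linewidth=150)
for yaw in (0,-15):
  for t in (50,55,60,65):
    print("yaw",yaw,"t",t); q=np.array([-30,20,100,0,40,70.])
    for th in (-1,0,30,60,90,108):
        if th<0: P=W(-105,-15,60)
        else:
            a=np.deg2rad(th); r=120
            c=W(55-r*np.cos(a),-15,80+r*np.sin(a)); P=c-9*RT(t,yaw)[:,0]
        s=ik(P,RT(t,yaw),q); q=s.x; print(th,own(P),q,round(2*s.cost,3))
E
```

```text
yaw 0 t 50
-1 [-105.  -15.   60.] [-41.2  26.1 128.2 113.8  22.4 -51.9] 0.0
0 [-71.9 -15.   74.2] [-38.1  25.1 122.2  99.8  18.9 -34. ] 0.0
30 [-55.8 -15.  134.2] [-36.7  17.7 115.7  61.3  20.4   7.8] 0.0
60 [-11.9 -15.  178.1] [-33.7  16.5 106.   39.5  25.6  33.4] 0.0
90 [ 48.1 -15.  194.2] [-30.4  20.3  96.1  29.8  29.1  46.1] 0.0
108 [ 85.2 -15.  188.3] [-28.8  23.9  91.   27.   29.7  50.1] 0.0
yaw 0 t 55
-1 [-105.  -15.   60.] [-39.5  24.5 124.7  90.3  17.3 -26.7] 0.0
0 [-72.4 -15.   74.8] [-36.7  23.9 118.8  70.8  16.8  -3.9] 0.0
30 [-56.3 -15.  134.8] [-35.5  17.4 112.3  40.6  23.7  29.1] 0.0
60 [-12.4 -15.  178.8] [-32.7  16.7 102.5  27.2  31.2  45.9] 0.0
90 [ 47.6 -15.  194.8] [-29.6  20.7  92.5  21.   35.5  54.9] 0.0
108 [ 84.7 -15.  189. ] [-28.1  24.4  87.3  19.1  36.4  58. ] 0.0
yaw 0 t 60
-1 [-105.  -15.   60.] [-37.8  23.6 121.2  59.5  16.6   5.4] 0.0
0 [-72.8 -15.   75.5] [-35.3  23.3 115.4  43.7  19.2  24.1] 0.0
30 [-56.7 -15.  135.5] [-34.3  17.5 108.7  26.8  29.   43.3] 0.0
60 [-12.8 -15.  179.4] [-31.7  17.2  98.9  19.   37.5  54.2] 0.0
90 [ 47.2 -15.  195.5] [-28.
[... 1425 characters left out ...]
2  23.3 115.3  16.6  12.1  67.8] 0.0
30 [-56.5 -13.  135.5] [-29.3  17.5 108.7   7.3  24.1  78.1] 0.0
60 [-12.5 -13.  179.4] [-27.2  17.3  98.8   3.5  34.   83.8] 0.0
90 [ 47.5 -13.  195.5] [-24.9  21.6  88.5   1.2  39.9  87.7] 0.0
108 [ 84.6 -13.  189.6] [-23.7  25.3  83.2   0.3  41.4  89.4] 0.0
yaw -15 t 65
-1 [-105.  -15.   60.] [-32.   23.2 117.6  14.5  14.9  68. ] 0.0
0 [-72.9 -12.9  76.2] [-29.8  23.2 111.8   8.   20.3  76.6] 0.0
30 [-56.8 -12.9 136.2] [-29.   18.  105.1   4.5  32.   81. ] 0.0
60 [-12.9 -12.9 180.1] [-27.   18.2  95.1   2.4  41.7  84.9] 0.0
90 [ 47.1 -12.9 196.2] [-24.8  22.6  84.8   0.9  47.6  88. ] 0.0
108 [ 84.2 -12.9 190.3] [-23.7  26.4  79.3   0.2  49.3  89.5] 0.0
```

```bash
python3 - <<'E'
from arm import *
np.set_printoptions(precision=3,suppress=True,linewidth=150)
go(W(-138,-15,150),RL(60))
R=RL(60); n=R[:,0]
def T(x,z): return W(x,-15,z)-9*n
for a,b in [((-88-40,110),(-90,52)),((-90,52),(-70,54))]:
    print((R.T@(T(*b)-T(*a))/75), own(T(*b)))
s=state(); go(T(-128,110),R)
print(n)
E
```

```text
10.28 shift [-0.042  0.154  0.038] rot [-0.068 -0.194  0.014] own [-137.8   -3.6  154.6]
[ 0.052 -0.     0.923] [-97.794 -15.     47.5  ]
[ 0.244 -0.     0.11 ] [-77.794 -15.     49.5  ]
10.28 shift [-0.39   0.177  0.518] rot [-0.068 -0.194  0.014] own [-137.8   -3.6  154.6]
[ 0.857 -0.125  0.5  ]
```

Emit:
{"fn": "drive_tool", "kwargs": {
  "targets": [
    [0,0.06,0,-0.023,-0.065,0.005],
    [0,0.06,0,-0.023,-0.065,0.005],
    [0,0.06,0,-0.023,-0.065,0.005],
    [-0.1,0,0.15,0,0,0],
    [-0.1,0,0.15,0,0,0],
    [-0.1,0,0.15,0,0,0],
    [0,0,0,0,0,0]
  ]
}}

```text
clock: 11.15
eef_pos: [424.2, -126.5, 113.5]
orientation: [[0.857, -0.145, 0.494], [-0.125, -0.989, -0.073], [0.5, 0.0, -0.866]]
contact_force: [0.7, -0.0, 0.5]
width: 0.3
finger_force: 0.0
```

```bash
python3 - <<'E'
from arm import *
np.set_printoptions(precision=3,suppress=True,linewidth=150)
R=RL(60); n=R[:,0]
s=state(); print(s["joints"],s["contact_force"])
go(W(-90,-15,52)-9*n,R)
w=imaging.grab_frame("wrist")
for l in ("lip","caddy_hinge"):
  for r in imaging.landmark_of(w,l): print(r["p"],r["centre"],own(onz(w,r["centre"],80)))
E
```

```text
[-41.391  13.429 122.072  41.44   24.296  21.741] [ 0.687 -0.04   0.495]
11.15 shift [ 0.047 -0.025  1.043] rot [ 0.001  0.001 -0.   ] own [-139.9  -16.8  113.5]
0.65 [249.3, 165.3] [-75.508   1.449  80.   ]
```

Pose is as planned. I move down and in under the lip.

Emit:
{"fn": "drive_tool", "kwargs": {
  "targets": [
    [0,0,0.2,0,0,0],
    [0,0,0.2,0,0,0],
    [0,0,0.2,0,0,0],
    [0,0,0.2,0,0,0],
    [0.05,0,0.2,0,0,0],
    [0,0,0.04,0,0,0],
    [0.08,0,0.035,0,0,0],
    [0.08,0,0.035,0,0,0],
    [0.08,0,0.035,0,0,0],
    [0,0,0,0,0,0]
  ]
}}

```text
clock: 12.55
eef_pos: [485.5, -135.6, 51.1]
orientation: [[0.856, -0.144, 0.497], [-0.124, -0.99, -0.074], [0.502, 0.001, -0.865]]
contact_force: [0.2, 0.6, -0.6]
width: 0.8
finger_force: 0.0
```

```bash
python3 - <<'E'
from arm import *
np.set_printoptions(precision=3,suppress=True,linewidth=150)
R=np.array(state()["orientation"]); n=RL(60)[:,0]
s=state(); P=np.array(s["eef_pos"]); print(s["joints"],s["contact_force"],own(P+9*n))
w=imaging.grab_frame("side"); cv2.imwrite("pics/s5.png",cv2.resize(w["image"][180:340,160:360],(700,560),interpolation=cv2.INTER_CUBIC))
sl=22; y=own(P)[1]
def T(th):
    a=np.deg2rad(th); d=np.array([-np.cos(a),np.sin(a)])
    c=134*d+sl*np.array([.5,-.866]) if th<=60 else (134-sl)*d
    return W(55+c[0],y,80+c[1])-9*n
ths=list(np.r_[0,4,7.5,10.5,np.arange(13.5,90,3),np.arange(90,108,2)]); pr=P
for t in ths:
    print(t,(R.T@(T(t)-pr)/75).round(3)); pr=T(t)
E
```

```text
[-35.994  26.3   117.641  57.328  16.024   9.265] [ 0.208  0.602 -0.573] [-70.114 -17.     55.638]
0.0 [ 0.06   0.    -0.047]
4.0 [ 0.066  0.    -0.106]
7.5 [ 0.064  0.    -0.088]
10.5 [ 0.059  0.    -0.073]
13.5 [ 0.063  0.    -0.069]
16.5 [ 0.066  0.    -0.066]
19.5 [ 0.07   0.    -0.062]
22.5 [ 0.073  0.    -0.059]
25.5 [ 0.076  0.    -0.055]
28.5 [ 0.079  0.    -0.051]
31.5 [ 0.081  0.    -0.047]
34.5 [ 0.083  0.    -0.042]
37.5 [ 0.086  0.    -0.038]
40.5 [ 0.087  0.    -0.033]
43.5 [ 0.089  0.    -0.029]
46.5 [ 0.09   0.    -0.024]
49.5 [ 0.092  0.    -0.019]
52.5 [ 0.092  0.    -0.014]
55.5 [ 0.093  0.    -0.01 ]
58.5 [ 0.093  0.    -0.005]
61.5 [0.086 0.    0.   ]
64.5 [0.078 0.    0.004]
67.5 [0.078 0.    0.008]
70.5 [0.077 0.    0.012]
73.5 [0.076 0.    0.016]
76.5 [0.075 0.    0.02 ]
79.5 [0.074 0.    0.024]
82.5 [0.073 0.    0.028]
85.5 [0.071 0.    0.032]
88.5 [0.07  0.    0.036]
90.0 [0.034 0.    0.019]
92.0 [0.045 0.    0.027]
94.0 [ 0.044 -0.     0.029]
96.0 [ 0.043 -0.     0.03 ]
98.0 [ 0.042 -0.     0.031]
100.0 [ 0.04  -0.     0.033]
102.0 [ 0.039 -0.     0.034]
104.0 [ 0.038 -0.     0.036]
106.0 [ 0.037 -0.     0.037]
```

View pics/s5.png

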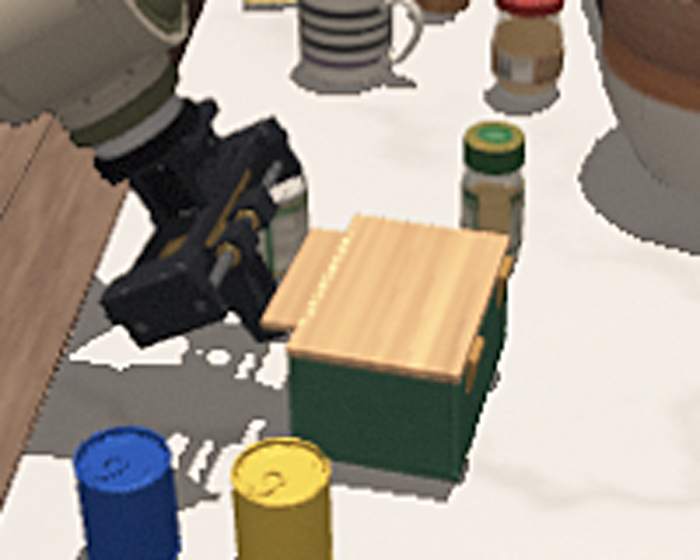

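The picture shows the fingertip under the lip at about (270,330), the lid shut and the tin standing behind at (285,225). I lift along the arc.

Emit:
{"fn": "drive_tool", "kwargs": {
  "targets": [
    [0.06,0,-0.047,0,0,0],
    [0.033,0,-0.053,0,0,0],
    [0.033,0,-0.053,0,0,0],
    [0.064,0,-0.088,0,0,0],
    [0.059,0,-0.073,0,0,0],
    [0.063,0,-0.069,0,0,0],
    [0.066,0,-0.066,0,0,0],
    [0.07,0,-0.062,0,0,0]
  ]
}}

```text
clock: 13.6
eef_pos: [494.2, -136.6, 100.5]
orientation: [[0.857, -0.145, 0.495], [-0.125, -0.989, -0.073], [0.5, 0.0, -0.866]]
contact_force: [-3.4, -0.9, -0.3]
width: 0.2
finger_force: 1.2
```

```bash
python3 - <<'E'
from arm import *
np.set_printoptions(precision=2,suppress=True,linewidth=150)
s=state(); print(s["joints"],s["contact_force"],own(np.array(s["eef_pos"])+9*RL(60)[:,0]))
for n in ("side","top"):
    w=imaging.grab_frame(n)
    for r in imaging.landmark_of(w,"lip")[:1]: print(n,r["p"],r["centre"],[(t,proj(w,W(55-134*np.cos(np.deg2rad(t)),0,80+134*np.sin(np.deg2rad(t))))) for t in (0,10,20,30)])
cv2.imwrite("pics/t6.png",w["image"])
E
```

```text
[-35.32  20.43 113.13  35.28  23.1   33.14] [-3.38 -0.92 -0.35] [-61.4  -16.75 105.02]
side 0.7 [243.6, 245.2] [(0, array([239.91, 259.43])), (10, array([240.36, 251.21])), (20, array([242.55, 243.27])), (30, array([246.48, 235.86]))]
top 0.79 [353.9, 229.5] [(0, array([349.78, 234.2 ])), (10, array([351.47, 232.78])), (20, array([353.39, 229.76])), (30, array([355.49, 225.16]))]
```

Lid is at about 19° and follows as planned. I continue.

Emit:
{"fn": "drive_tool", "kwargs": {
  "targets": [
    [0.073,0,-0.059,0,0,0],
    [0.076,0,-0.055,0,0,0],
    [0.079,0,-0.051,0,0,0],
    [0.081,0,-0.047,0,0,0],
    [0.083,0,-0.042,0,0,0],
    [0.086,0,-0.038,0,0,0],
    [0.087,0,-0.033,0,0,0],
    [0.089,0,-0.029,0,0,0],
    [0.09,0,-0.024,0,0,0],
    [0.092,0,-0.019,0,0,0]
  ]
}}

```text
clock: 15.05
eef_pos: [534.3, -142.6, 157.9]
orientation: [[0.856, -0.145, 0.496], [-0.125, -0.989, -0.073], [0.501, 0.001, -0.865]]
contact_force: [-0.6, -0.5, -0.5]
width: 0.6
finger_force: 0.2
```

Emit:
{"fn": "drive_tool", "kwargs": {
  "targets": [
    [0.092,0,-0.014,0,0,0],
    [0.093,0,-0.01,0,0,0],
    [0.093,0,-0.005,0,0,0],
    [0.086,0,0,0,0,0],
    [0.078,0,0.004,0,0,0],
    [0.078,0,0.008,0,0,0],
    [0.077,0,0.012,0,0,0]
  ]
}}

```text
clock: 15.92
eef_pos: [572.5, -148.2, 180.5]
orientation: [[0.856, -0.145, 0.496], [-0.125, -0.989, -0.073], [0.501, 0.001, -0.865]]
contact_force: [0.4, -0.3, -0.2]
width: 0.8
finger_force: 0.2
```

```bash
python3 - <<'E'
from arm import *
np.set_printoptions(precision=2,suppress=True,linewidth=150)
s=state(); print(s["joints"],s["contact_force"],own(np.array(s["eef_pos"])+9*RL(60)[:,0]))
for n in ("top","side"):
    w=imaging.grab_frame(n)
    for r in imaging.landmark_of(w,"lip")[:1]: print(n,r["p"],r["centre"],[(t,proj(w,W(55-134*np.cos(np.deg2rad(t)),0,80+134*np.sin(np.deg2rad(t))))) for t in (60,70,80)])
cv2.imwrite("pics/s7.png",cv2.resize(w["image"][130:340,160:400],(800,600)[:1]+(560,) if 0 else (640,560),interpolation=cv2.INTER_CUBIC))
E
```

```text
[-30.73  19.18  95.58  17.84  38.43  56.19] [ 0.38 -0.29 -0.22] [ 17.71 -16.88 185.02]
top 0.69 [364.9, 192.5] [(60, array([362.11, 203.12])), (70, array([364.13, 193.83])), (80, array([365.91, 184.14]))]
side 0.73 [279.7, 219.0] [(60, array([267.84, 219.3 ])), (70, array([277.51, 216.41])), (80, array([288.  , 215.11]))]
```

View pics/s7.png

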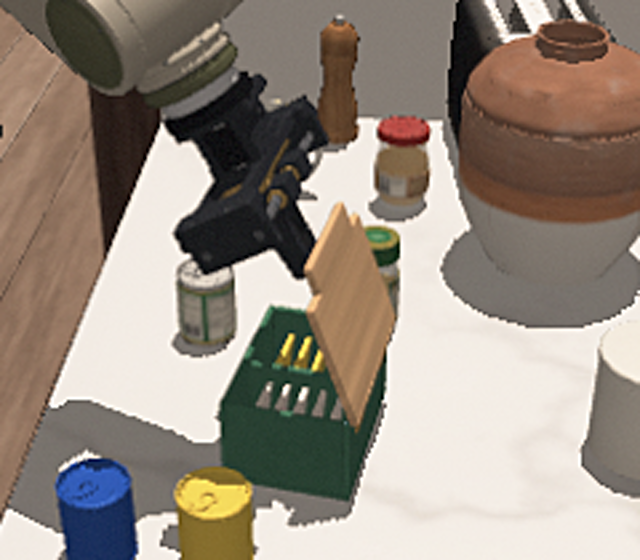

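The lid is at about 71°, held up by the fingertip at (305,270), and the tin is standing at (205,305). I take it slowly over upright.

Emit:
{"fn": "drive_tool", "kwargs": {
  "targets": [
    [0.065,0,0.014,0,0,0],
    [0.06,0,0.016,0,0,0],
    [0.055,0,0.017,0,0,0],
    [0.055,0,0.02,0,0,0],
    [0.05,0,0.02,0,0,0],
    [0.05,0,0.023,0,0,0],
    [0.05,0,0.025,0,0,0],
    [0.045,0,0.025,0,0,0],
    [0.045,0,0.026,0,0,0],
    [0.04,0,0.025,0,0,0]
  ]
}}

```text
clock: 17.38
eef_pos: [613.3, -154.1, 186.0]
orientation: [[0.856, -0.145, 0.496], [-0.125, -0.989, -0.073], [0.501, 0.001, -0.865]]
contact_force: [-0.3, -0.6, 0.4]
width: 0.3
finger_force: 0.0
```

Emit:
{"fn": "drive_tool", "kwargs": {
  "targets": [
    [0.035,0,0.023,0,0,0],
    [0.035,0,0.024,0,0,0],
    [0.035,0,0.026,0,0,0],
    [0.033,0,0.027,0,0,0],
    [0.03,0,0.026,0,0,0],
    [0.03,0,0.026,0,0,0],
    [0,0,0,0,0,0],
    [0,0,0,0,0,0]
  ]
}}

```text
clock: 18.38
eef_pos: [631.3, -156.8, 183.6]
orientation: [[0.856, -0.145, 0.496], [-0.125, -0.989, -0.073], [0.501, 0.001, -0.865]]
contact_force: [0.1, 0.7, 0.5]
width: 0.2
finger_force: 0.0
```

```bash
python3 - <<'E'
from arm import *
np.set_printoptions(precision=2,suppress=True,linewidth=150)
s=state(); c=own(np.array(s["eef_pos"])+9*RL(60)[:,0]); print(s["contact_force"],c,90+np.degrees(np.arctan2(c[0]-55,c[2]-80)))
for n in ("top","side"):
    w=imaging.grab_frame(n)
    for r in imaging.landmark_of(w,"lip")[:1]: print(n,r["p"],r["centre"],[(t,proj(w,W(55-134*np.cos(np.deg2rad(t)),0,80+134*np.sin(np.deg2rad(t))))) for t in (90,100,112)])
E
```

```text
[0.07 0.66 0.48] [ 77.23 -16.86 188.1 ] 101.61902073093262
top 0.94 [373.5, 153.4] [(90, array([367.37, 174.46])), (100, array([368.46, 165.18])), (112, array([369.21, 155.09]))]
side 0.69 [323.6, 222.3] [(90, array([298.93, 215.48])), (100, array([309.9 , 217.53])), (112, array([322.55, 222.14]))]
```

Lid rests on its stop at about 112°. I retreat along the tool's back axis, then check.

Emit:
{"fn": "drive_tool", "kwargs": {
  "targets": [
    [-0.1,0,-0.1,0,0,0],
    [-0.1,0,-0.2,0,0,0],
    [-0.1,0,-0.35,0,0,0],
    [-0.1,0,-0.35,0,0,0],
    [-0.1,0,-0.35,0,0,0],
    [0,0,-0.2,0,0,0],
    [0,0,0,0,0,0],
    [0,0,0,0,0,0]
  ]
}}

```text
clock: 19.58
eef_pos: [541.8, -143.6, 264.8]
orientation: [[0.857, -0.145, 0.495], [-0.125, -0.989, -0.073], [0.5, 0.0, -0.866]]
contact_force: [-0.1, -0.5, 0.2]
width: 0.3
finger_force: 0.0
```

```bash
python3 - <<'E'
from arm import *
np.set_printoptions(precision=2,suppress=True,linewidth=150)
for n in ("top","side"):
    w=imaging.grab_frame(n)
    for l,z in [("lip",204),("tin",0),("spice_jar",0)]:
        for r in imaging.landmark_of(w,l)[:3]: print(n,l,r["p"],np.array(r["centre"]),own(onz(w,r["centre"],z)))
cv2.imwrite("pics/s8.png",w["image"]); print(state()["joint_vel"],state()["contact_force"])
E
```

```text
top lip 0.48 [290.  185.8] [ -0.05 176.91 204.  ]
top tin 0.88 [294.6 242.8] [-119.32  135.85    0.  ]
top tin 0.56 [403.9 232.9] [ -43.31 -164.91    0.  ]
top spice_jar 0.72 [290.1 189.1] [ 27.92 171.61   0.  ]
side lip 0.97 [323.6 223.9] [108.21  -6.14 204.  ]
side tin 0.87 [237.1 256.1] [-124.59  118.54    0.  ]
side tin 0.72 [244.3 343.1] [ -22.22 -175.16    0.  ]
side tin 0.66 [199.3 332.4] [-123.54 -167.24    0.  ]
side spice_jar 0.68 [300.6 252.3] [ 34.65 171.68   0.  ]
[-0.01 -0.15 -0.06  0.05  0.03  0.05] [-0.61  0.07 -0.08]
```

View pics/s8.png

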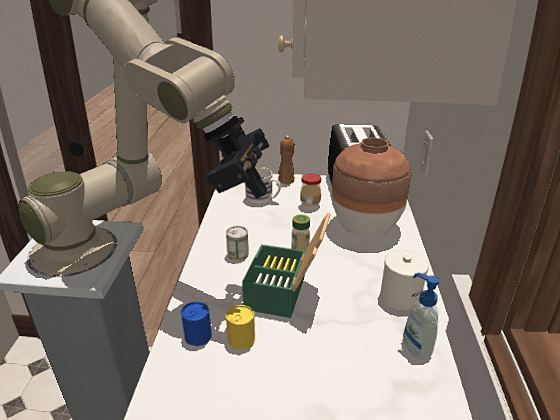

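The lid stands open on its stop with its lip at (323,222). The tin is upright at (237,243), past the caddy's left side, everything else stands where it was, and the gripper is clear.

```bash
python3 -c "
from cell import workorder; print(workorder.job_done())"
```

```text
the job is handed in; nothing more can be done
None
```

The green tin stands upright about 20 mm past the caddy's left side, the lid rests open on its stop at about 112°, nothing else was moved, and the job was handed in at about 20 s.

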